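# Load and stack the bamboo steamer

### The job

Build the bamboo steamer on the round cork trivet, in this order: set the deep basket centred on the trivet, stand the lidded porcelain cup upright inside it, stack the shallow basket on the deep one with the rims lined up, and cover it with the lid, centred. Set each thing down gently and let go of it before fetching the next; drop nothing, do not tip the cup over, and leave the sauce tray, spoon rest, ladle and chopsticks where they lie.

Things in the scene. Friction and masses are not known exactly. Their poses are not given: they have to be found in the camera images.
- deep_basket_center (a point): Deep round bamboo basket, open at the top: outer diameter 130 mm, height 66 mm, upright wall 8 mm thick all round (can be gripped by the wall, one finger inside), solid flat floor 5 mm thick marked with five parallel dark slats. About 170 g. It is the taller of two baskets of equal diameter. The point is on its axis half-way up, 33 mm above its underside; z up.
- shallow_basket_center (a point): Shallow round bamboo basket, open at the top: outer diameter 130 mm, height 36 mm, upright wall 8 mm thick all round (can be gripped by the wall), solid flat floor 5 mm thick marked with a dark cross. About 120 g. Its flat underside rests on the rim of the deep basket. The point is on its axis half-way up, 18 mm above its underside; z up.
- lid_center (a point): Round bamboo lid, diameter 130 mm, flat underside, edge 12 mm high, rising to 20 mm in the middle, where a solid bar handle stands, 46 mm long (along x of this point), 12 mm thick (along y) and 26 mm high, so that its top is 46 mm above the underside. About 130 g. It rests flat on a basket's rim. The point is on its axis, 23 mm above its underside (3 mm above the foot of the handle); z up.
- cup_center (a point): White porcelain steaming cup with a fast lid and a round knob: body diameter 56 mm, top of the lid 32 mm above its underside, knob diameter 22 mm and 20 mm high standing in the middle, total height 52 mm. About 150 g. It fits in the deep basket with 9 mm to spare below the rim; it is too tall for the shallow one. The point is on its axis half-way up, 26 mm above its underside; z up.
- trivet_top (a point): Round cork trivet, diameter 160 mm, 8 mm thick, fixed to the worktop. The point is the centre of its top face.
- sauce_tray: Clear acrylic sauce tray with two compartments, 100 x 130 mm, 28 mm high; origin at the centre of its underside. Leave alone.
- spoon_rest: Blue ceramic spoon rest, a shallow dish 92 mm across and 16 mm high with a tongue reaching 95 mm from the centre along -x; origin at the centre of the dish's underside. Leave alone.
- ladle: Steel mesh ladle lying down, bowl 90 mm across and 22 mm high, handle reaching 250 mm from the bowl's centre along its x; origin under the bowl's centre. Leave alone.
- chopsticks: Pair of steel chopsticks, 240 mm long along x, with a small ceramic rest, 7 mm high together, one piece; origin under its middle. Leave alone.
Things that resemble listed ones, but are neither listed nor needed, are in the scene too. Leave any purple or red look-alike of the part that bears lid_center alone. Leave any black look-alike of the part that bears cup_center alone.

How it is judged:
On the way, in this order (a step that is already met when the one before it is completed fails the run):
1. the deep basket stands on the trivet, centred to 15 mm, let go (horizontal distance between deep_basket_center and trivet_top below 0.015 m and height (world z) of deep_basket_center between 0.036 and 0.046 m and angle between deep_basket_center's own z axis and vertical below 0.08 rad and contact force between the fingers and deep_basket below 0.3 N), for 0.2 s.
2. the cup stands upright on the deep basket's floor, let go (horizontal distance between deep_basket_center and trivet_top below 0.015 m and height (world z) of deep_basket_center between 0.036 and 0.046 m and angle between deep_basket_center's own z axis and vertical below 0.08 rad and horizontal distance between cup_center and deep_basket_center below 0.034 m and height (world z) of cup_center between 0.034 and 0.044 m and angle between cup_center's own z axis and vertical below 0.1 rad and contact force between the fingers and cup below 0.3 N), for 0.2 s.
3. the shallow basket rests on the deep basket's rim, axes within 12 mm, let go (horizontal distance between deep_basket_center and trivet_top below 0.015 m and height (world z) of deep_basket_center between 0.036 and 0.046 m and angle between each of deep_basket_center, shallow_basket_center's own z axis and vertical below 0.08 rad and horizontal distance between cup_center and deep_basket_center below 0.034 m and height (world z) of cup_center between 0.034 and 0.044 m and angle between cup_center's own z axis and vertical below 0.1 rad and horizontal distance between shallow_basket_center and deep_basket_center below 0.012 m and height (world z) of shallow_basket_center between 0.086 and 0.098 m and contact force between the fingers and shallow_basket below 0.3 N), for 0.2 s.
4. the lid rests on the shallow basket's rim, axes within 12 mm, let go (horizontal distance between deep_basket_center and trivet_top below 0.015 m and height (world z) of deep_basket_center between 0.036 and 0.046 m and angle between each of deep_basket_center, shallow_basket_center, lid_center's own z axis and vertical below 0.08 rad and horizontal distance between cup_center and deep_basket_center below 0.034 m and height (world z) of cup_center between 0.034 and 0.044 m and angle between cup_center's own z axis and vertical below 0.1 rad and horizontal distance between shallow_basket_center and deep_basket_center below 0.012 m and height (world z) of shallow_basket_center between 0.086 and 0.098 m and horizontal distance between lid_center and shallow_basket_center below 0.012 m and height (world z) of lid_center between 0.127 and 0.139 m and contact force between the fingers and steamer_lid below 0.3 N), for 0.2 s.
At the end, for the whole second after the job is handed in: Deep basket level on the trivet within 15 mm of its centre; cup upright on the deep basket's floor; shallow basket level on the deep basket's rim and lid level on the shallow basket's rim, each within 12 mm of the axis of the one below; all released and at rest (all of step 4 and linear speed of each of deep_basket, cup, shallow_basket, steamer_lid below 0.02 m/s and contact force between the fingers and deep_basket below 0.3 N and contact force between the fingers and cup below 0.3 N and contact force between the fingers and shallow_basket below 0.3 N); the robot touches nothing.
It fails at once if the sauce tray, spoon rest, ladle or chopsticks are moved by more than 30 mm (distance of any of sauce_tray, spoon_rest, ladle, chopsticks from where it was at the start of the episode above 0.03 m).
It fails at once if the cup is tipped over (angle between cup_center's own z axis and vertical above 0.6 rad).
It fails at once if a thing is dropped (falls freely, faster than 0.6 m/s: about 20 mm) ((linear speed of deep_basket above 0.6 m/s and contact force between the fingers and deep_basket below 0.05 N) or (linear speed of cup above 0.6 m/s and contact force between the fingers and cup below 0.05 N) or (linear speed of shallow_basket above 0.6 m/s and contact force between the fingers and shallow_basket below 0.05 N) or (linear speed of steamer_lid above 0.6 m/s and contact force between the fingers and steamer_lid below 0.05 N)).
It also fails if it takes over 131 s, if anything falls off the work surface, if the arm or the gripper's body presses on something with over 40 N, if the wrist force passes 120 N, or if a joint passes its speed limit or range.

### The arm

A 6-joint arm with a two-finger parallel gripper is mounted at the origin on the work surface. World frame = base frame: x ahead of the robot, y to its left, z up, the work surface at z = 0. Lengths are in m, angles in rad, forces in N, time in s.
With the tool pointing down it reaches from about 0.35 to 0.775 m from the base axis. Payload 5.5 kg.
Tool frame: the origin (TCP) lies on the centre line of the jaws, within the pads' length; the fingertips stand 25 mm ahead of it and the grasp point (between the pads) lies 6 mm ahead of it (robot.nose_length is the distance from the TCP to the fingertips, in m); z points along the fingers, y is the line along which they close (so a half turn about z gives the same grasp; the last joint's range is limited). The gripper opens to 85 mm and grips with 20 to 120 N. Pads are 22 mm wide; open, the fingers measure 114 mm over their backs; the gripper's body (76 mm by 85 mm) begins 54 mm behind the grasp point. The pads swing forward as they close: fully open they stand 13 mm farther back than shut.
Start: joints at [-0.14, 0.313, 0.046, 1.304, 0, 1.431], TCP at [0.575, -0, 0.256] pointing down, gripper open.
Joint ranges: [-2.76, 2.76], [-0.86, 1.69], [-1.03, 1.26], [-2.2, 2.34], [-1.47, 1.5], [-3.14, 3.14]. Speed limits (rad/s): [2.57, 2.57, 3.14, 3.14, 3.14, 3.14].

### API

Orientations are given as a unit quaternion [x, y, z, w].
In Python, from cell import robot, get_obs, capture, ticket gives the robot as it stands. Calls block until the motion is done:
- robot.goto(position, orientation): joint-space move of the TCP to a pose.
- robot.move_l(position, rotation=None, vel=0.15, guard=None): straight line of the TCP; rotation=None keeps the orientation; vel is the mean speed in m/s. With guard (N) it stops when the force on the tool has changed by that much, and returns True; else False.
- robot.goto_joints(angles): joint-space move.
- robot.release() and robot.close_gripper(): open the fingers fully, or close them until they stop; the grip force is fixed at half the most.
- robot.sleep(seconds).
- robot.solve_ik(position, orientation): joint angles nearest the present ones, or None.
- get_obs(): the state.
- capture(name): name is "scene" or "side" or "wrist"; returns a dict with "img" (480x640x3 uint8, blue, green, red), "depth" (480x640 float32, m along the optical axis (not along the pixel's ray), 0 where there is no reading), "camera_matrix" (3x3 intrinsics, pixels), "xyz" and "orientation" of the camera in the world; the wrist camera has in their place "T_tool_cam" (4x4, takes a point from camera to tool coordinates, whose origin is the TCP and whose axes are the flange's). Camera axes: x right, y up, looking along -z (the intrinsics and any distortion apply to the point x, -y, -z); pixel columns grow to the right and rows downward; lengths in m; the calibration is good to about 2 mm. A picture is of the moment at which its call begins: read the wrist's pose just before it.
A pose or a line that the arm cannot do raises robot.Unreachable and nothing moves.
- ticket.hand_in(): hands the job in; it is judged then, once.
The state is a dict: "t": time; "joint_pos": joint angles; "qvel": joint speeds; "joint_torque": joint torques, N m; "position": TCP position; "eef_rot": TCP orientation; "wrist_force": force on the tool from outside, world axes, zero at the start; "wrist_torque": the same for the moment, N m; "opening": opening from 0.0 (shut) to 1.0 (fully open); "grasp_force": force on a finger pad.
Only numpy, scipy, OpenCV 4.12 (cv2) and the standard library are available. Lean on these libraries where they do the work, as an engineer would, in place of code of your own. Each camera call takes 0.05 s, during which the arm holds its last target. There are 200 camera calls.

## Working session

There is one attempt and no reset: what is moved stays moved. The work goes in short steps, each a Python script; the robot and the scene stay as the last script left them, time stands still between calls to the robot, and variables do not carry over. Pictures are saved under pics/ and viewed, at most 14 in all, crops included, and the job is handed in when it is done.

```bash
ls; mkdir -p pics; python3 - <<'E'
from cell import *
import cv2
for n in ["scene","side"]:
    c=capture(n);cv2.imwrite(f"pics/{n}0.png",c["img"]);print(n,c["camera_matrix"],c["xyz"],c["orientation"],c.keys())
o=get_obs();print(o)
c=capture("wrist");print(c["T_tool_cam"],c["camera_matrix"]);cv2.imwrite("pics/wrist0.png",c["img"])
E
```

```text
pics
scene [[522.27004143   0.         326.64411147]
 [  0.         522.27004143 243.31335502]
 [  0.           0.           1.        ]] [1.32152204 0.03419032 0.88861884] [0.24083132 0.27895512 0.70259921 0.60871888] dict_keys(['img', 'depth', 'camera_matrix', 'xyz', 'orientation'])
side [[491.13942936   0.         316.90919547]
 [  0.         491.13942936 239.81719654]
 [  0.           0.           1.        ]] [-0.00374245 -0.68135456  1.061205  ] [ 0.31917708 -0.13236799 -0.34592266  0.87232002] dict_keys(['img', 'depth', 'camera_matrix', 'xyz', 'orientation'])
{'t': 0.1, 'joint_pos': array([-1.39594990e-01,  3.13912701e-01,  4.51067057e-02,  1.30362653e+00,
        8.87824608e-06,  1.43119497e+00]), 'qvel': array([ 1.83821603e-03, -1.14049415e-03,  2.54824250e-03,  9.81877397e-05,
       -1.76420897e-03,  5.09125133e-04]), 'joint_torque': array([ 3.58776997e-03, -4.81727242e+01,  2.99244744e+01,  1.27543980e-02,
       -1.12281841e-04,  1.60051752e-05]), 'position': array([5.74581182e-01, 5.45671342e-05, 2.55510967e-01]), 'eef_rot': array([ 7.07104295e-01,  7.07108794e-01, -4.88816167e-04, -6.56018897e-04]), 'wrist_force': array([-0.20587085, -0.16746106,  0.48061959]), 'wrist_torque': array([-0.01877144,  0.0167269 , -0.01829725]), 'grasp_force': 0.0, 'opening': 0.9997816230887305}
[[-4.49279963e-04  9.52000478e-01  3.06096207e-01  7.90346138e-02]
 [ 9.99998547e-01 -7.55792376e-05  1.70283319e-03  3.40343097e-04]
 [ 1.64423253e-03  3.06096527e-01 -9.51999061e-01 -1.16642870e-01]
 [ 0.00000000e+00  0.00000000e+00  0.00000000e+00  1.00000000e+00]] [[330.82111964   0.         320.95967944]
 [  0.         330.82111964 238.96392241]
 [  0.           0.           1.        ]]
```

View pics/scene0.png

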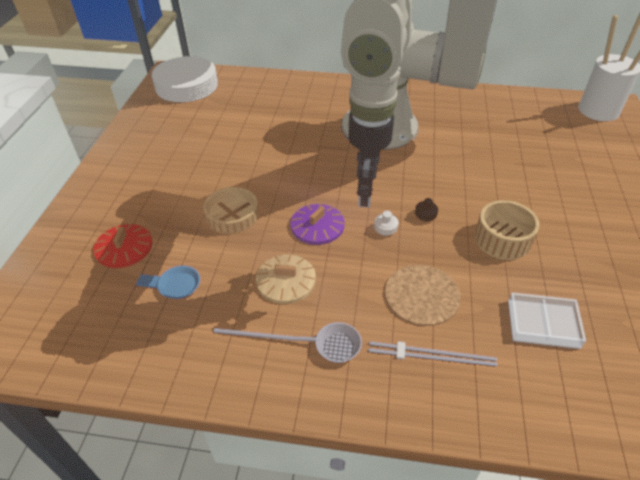

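View pics/side0.png

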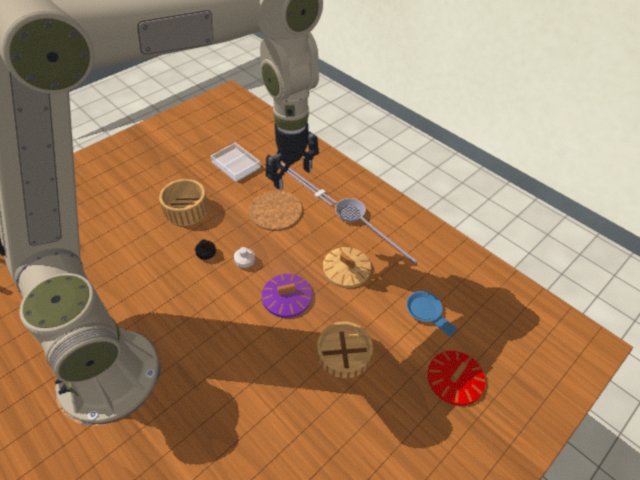

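Scene pixels:
- **Lid candidates:** bamboo (286,278), purple (318,224) and red (122,245). I choose the bamboo one.
- **Cup candidates:** white (386,223) and black (427,210). I choose the white one.
- **Basket candidates:** parallel slats (507,230) is the deep one. The cross (231,211) is the shallow one.
- **Trivet:** (422,295).

The white drum at (185,78) and the holder at (608,85) are not needed. Side view shows the same: deep (183,200), trivet (276,209), cup (245,257), lid (347,266), shallow (345,350).

```bash
cat > h.py <<'E'
from cell import robot,get_obs,capture,ticket
import numpy as np,cv2
from scipy.spatial.transform import Rotation as R
def cam(n):
    o=get_obs(); c=capture(n)
    if n=="wrist":
        T=np.eye(4);T[:3,:3]=R.from_quat(o["eef_rot"]).as_matrix();T[:3,3]=o["position"]
        T=T@c["T_tool_cam"];c["Rm"],c["xyz"]=T[:3,:3],T[:3,3]
    else: c["Rm"]=R.from_quat(c["orientation"]).as_matrix()
    return c
def rays(c,uv):
    K=c["camera_matrix"];uv=np.atleast_2d(np.asarray(uv,float))
    d=np.c_[(uv[:,0]-K[0,2])/K[0,0],-(uv[:,1]-K[1,2])/K[1,1],-np.ones(len(uv))]
    return d@c["Rm"].T
def onplane(c,uv,z):
    d=rays(c,uv);o=np.asarray(c["xyz"]);return o+d*((z-o[2])/d[:,2])[:,None]
def tri(pairs):
    A=0;b=0;L=[]
    for c,uv in pairs:
        d=rays(c,uv)[0];d/=np.linalg.norm(d);P=np.eye(3)-np.outer(d,d);A=A+P;b=b+P@c["xyz"];L.append((P,c["xyz"]))
    p=np.linalg.solve(A,b);return p,max(np.linalg.norm(P@(p-o)) for P,o in L)
def proj(c,p):
    q=np.asarray(c["Rm"]).T@(np.asarray(p)-c["xyz"]);K=c["camera_matrix"];return np.array([K[0,2]+K[0,0]*q[0]/-q[2],K[1,2]-K[1,1]*q[1]/-q[2]])
def down(a): # tool down, closing line (tool y) along world angle a
    y=np.array([np.cos(a),np.sin(a),0]);z=np.array([0,0,-1.]);return R.from_matrix(np.c_[np.cross(y,z),y,z]).as_quat()
def circ(P,r=None,it=6):
    "robust circle fit of xy points"
    from scipy.optimize import least_squares
    x0=np.r_[P[:,:2].mean(0),r or .06]
    f=lambda x:np.hypot(P[:,0]-x[0],P[:,1]-x[1])-x[2]
    s=least_squares(f,x0,loss="soft_l1",f_scale=.001);return s.x,np.median(abs(f(s.x)))
E
python3 - <<'E'
from h import *
s=cam("scene");d=cam("side")
for n,a,b in [("deep rim",(508,221),(183,194)),("shallow rim",(231,208),(345,345)),("lid handle top",(285,269),(347,257)),("cup knob",(387,215),(244,251)),("trivet",(422,294),(276,209)),("purple",(317,213),(287,288)),("black",(428,201),(205,243)),("ladle bowl",(338,342),(350,211)),("ladle end",(215,331),(414,262)),("chop l",(369,349),(326,198)),("tray",(545,321),(235,161)),("spoon",(178,282),(425,307))]:
    p,e=tri([(s,a),(d,b)]);print(n,p.round(3),round(e,4))
i=d["img"][100:220,230:350];cv2.imwrite("pics/grip.png",cv2.resize(i,None,fx=5,fy=5,interpolation=cv2.INTER_CUBIC))
E
```

```text
deep rim [0.425 0.319 0.063] 0.0004
shallow rim [ 0.436 -0.329  0.027] 0.0
lid handle top [ 0.619 -0.157  0.041] 0.0011
cup knob [0.429 0.045 0.046] 0.0019
trivet [0.617 0.136 0.005] 0.0006
purple [ 0.438 -0.119  0.039] 0.0017
black [0.369 0.138 0.048] 0.0026
ladle bowl [ 0.766 -0.026  0.013] 0.0009
ladle end [ 0.766 -0.273  0.   ] 0.0014
chop l [0.76  0.049 0.008] 0.0148
tray [0.656 0.384 0.012] 0.0008
spoon [ 0.665 -0.386  0.012] 0.001
```

View pics/grip.png

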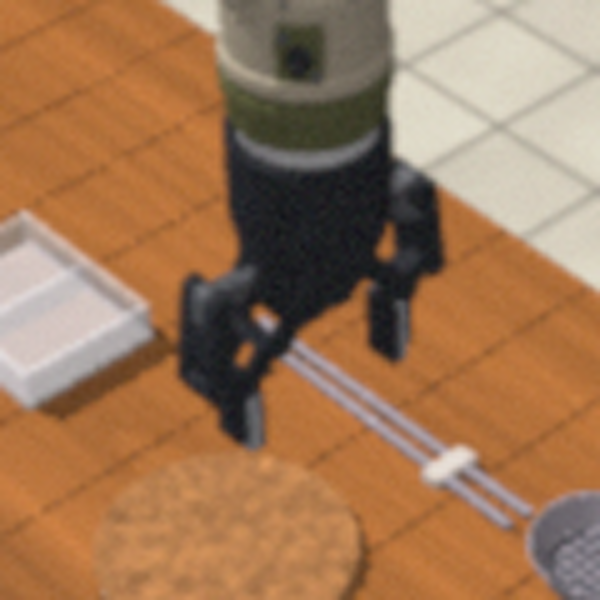

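View pics/wrist0.png

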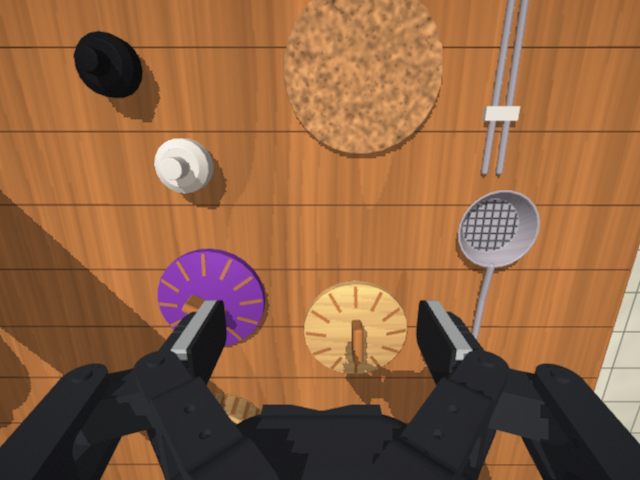

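Wrist0 shows the cup knob at about (176,168) as a flat-topped cylinder, the trivet at (363,70) and the bamboo lid at (356,330) with its handle along world y. The fingertips are about 23 px thick against an 85 mm gap of about 192 px, so roughly 105 mm over the tips when open. That just fits inside the basket. Next are closer views of the trivet and deep basket from two wrist places each.

```bash
cat >> h.py <<'E'
import pickle
def look(p,z=.25,dx=.035,name=None):
    "two wrist views with the thing above image centre"
    V=[]
    for s in (-dx,dx):
        robot.goto([p[0]+s,p[1]-.03,z],down(0));robot.sleep(.15);V.append(cam("wrist"))
    if name: pickle.dump(V,open(f"{name}.pkl","wb"))
    return V
E
python3 - <<'E'
from h import *
T=look((.617,.136),name="trivet");D=look((.425,.319),name="deep")
print(get_obs()["t"])
def cr(c,p):
    u,v=proj(c,p).astype(int);print(u,v);return cv2.resize(c["img"][max(v-110,0):v+110,max(u-110,0):u+110],(400,400))
cv2.imwrite("pics/deep1.png",np.hstack([cr(D[0],(.425,.319,.06)),cr(D[1],(.425,.319,.06))]))
E
```

```text
3.5417
357 187
284 187
```

View pics/deep1.png

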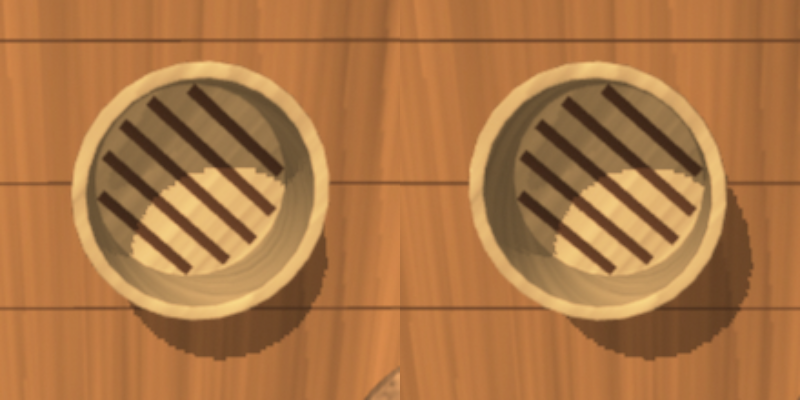

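The crops show five slats in an 8 mm wall, so this is the deep basket, with its rim centred in both crops. Next I fit the circles.

```bash
cat >> h.py <<'E'
def blob(c,p,lo,hi,r=120):
    "convex hull of the colour blob nearest the expected point"
    m=cv2.inRange(cv2.cvtColor(cv2.GaussianBlur(c["img"],(3,3),0),cv2.COLOR_BGR2HSV),np.array(lo),np.array(hi))
    u=proj(c,p);w=np.zeros_like(m);cv2.circle(w,tuple(int(x) for x in u),r,255,-1);m&=w
    m=cv2.morphologyEx(m,cv2.MORPH_OPEN,np.ones((3,3)))
    cs,_=cv2.findContours(m,cv2.RETR_EXTERNAL,cv2.CHAIN_APPROX_NONE)
    k=max(cs,key=cv2.contourArea);return cv2.convexHull(k)[:,0]
def circ3(V,p,lo,hi,z,r=120):
    "circle seen in two views: centre on plane z in each, triangulated centre, radius"
    C=[]
    for c in V:
        H=blob(c,p,lo,hi,r);x,e=circ(onplane(c,H,z));C.append((c,x,e))
    q,err=tri([(c,proj(c,[x[0],x[1],z])) for c,x,e in C])
    for c,x,e in C: print("  view",x.round(4),"res",e.round(5))
    print("  tri",q.round(4),"err",err.round(4));return q,np.mean([x for _,x,_ in C],0)
E
python3 - <<'E'
from h import *
D=pickle.load(open("deep.pkl","rb"));T=pickle.load(open("trivet.pkl","rb"))
def hsv(c,u): h=cv2.cvtColor(c["img"],cv2.COLOR_BGR2HSV);u=u.astype(int);return h[u[1]-2:u[1]+3,u[0]-2:u[0]+3].reshape(-1,3).min(0),h[u[1]-2:u[1]+3,u[0]-2:u[0]+3].reshape(-1,3).max(0)
print(hsv(D[0],proj(D[0],(.425,.319,.063))+[0,-69]),hsv(D[0],proj(D[0],(.425,.319,.063))+[-90,0]))
t=proj(T[0],(.617,.136,.008));print(t,hsv(T[0],t),hsv(T[0],t+[110,0]))
circ3(D,(.425,.319,.063),(16,40,60),(35,190,255),.066)
circ3(T,(.617,.136,.008),(0,0,0),(179,140,255),.008)
E
```

```text
(array([ 17, 124, 103], dtype=uint8), array([ 19, 130, 235], dtype=uint8)) (array([ 13, 164, 186], dtype=uint8), array([ 14, 167, 191], dtype=uint8))
[353.61638867 179.52205019] (array([ 14, 138, 189], dtype=uint8), array([ 14, 142, 217], dtype=uint8)) (array([ 13, 162, 188], dtype=uint8), array([ 13, 166, 192], dtype=uint8))
  view [0.4235 0.3214 0.0641] res 0.00012
  view [0.4241 0.3214 0.0641] res 0.00013
  tri [0.4238 0.321  0.0635] err 0.0
  view [0.6156 0.1376 0.0776] res 0.00016
  view [0.6162 0.1377 0.0773] res 0.0002
  tri [0.6159 0.1372 0.0047] err 0.0
```

```bash
cat >> h.py <<'E'
def st(m):
    o=get_obs();print(m,"t%.1f"%o["t"],o["position"].round(4),"open %.3f grip %.1f F"%(o["opening"],o["grasp_force"]),o["wrist_force"].round(1))
def pick(x,y,z,q,up=.15):
    robot.goto([x,y,max(z+.07,up)],q)
    g=robot.move_l([x,y,z],vel=.1,guard=10);st(f"down guard={g}")
    robot.close_gripper();st("closed")
    robot.move_l([x,y,z+.012],vel=.05);robot.move_l([x,y,up],vel=.15);st("lifted")
def place(x,y,z,q,up=.18):
    "z: TCP height at which the thing should touch down"
    p=get_obs()["position"];robot.move_l([p[0],p[1],up],vel=.2);robot.move_l([x,y,up],q,vel=.22)
    robot.move_l([x,y,z+.012],vel=.12);robot.sleep(.2)
    g=robot.move_l([x,y,z-.004],vel=.03,guard=4);st(f"touch guard={g}")
E
python3 - <<'E'
from h import *
pick(.4238-.061,.3214,.054,down(0))
c=cam("side");cv2.imwrite("pics/held1.png",cv2.resize(c["img"][60:300,80:400],None,fx=2,fy=2))
E
```

```text
down guard=False t5.3 [0.3634 0.3217 0.0546] open 0.998 grip 0.0 F [ 0.6 -0.5 -0.3]
closed t6.0 [0.363  0.3215 0.0542] open 0.102 grip 62.5 F [ 0.  -0.5  1.6]
lifted t7.1 [0.3623 0.3211 0.1493] open 0.105 grip 61.8 F [ 0.  -0.5 -2.3]
```

View pics/held1.png

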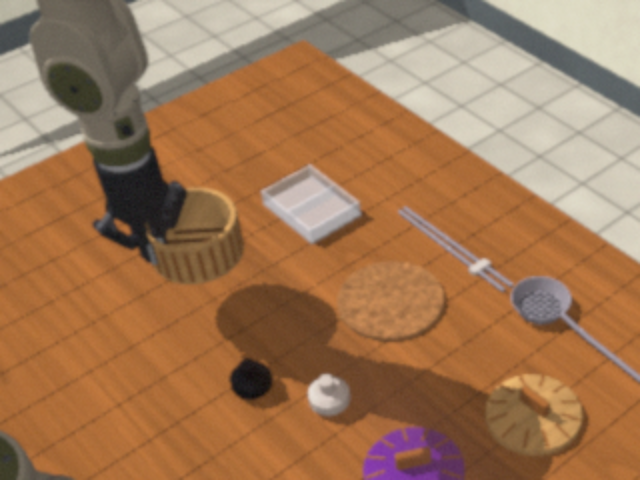

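The basket hangs level on its wall at about (195,235), with the trivet free at (390,300). Next I place it and then look at the basket and the cup.

```bash
python3 - <<'E'
from h import *
place(.6159-.061,.1376,.062,down(0))
robot.release();st("released");p=get_obs()["position"];robot.move_l([p[0],p[1],.2],vel=.2)
D=look((.616,.138),z=.28,name="deep2");C=look((.429,.045),z=.2,dx=.03,name="cup")
print("deep");circ3(D,(.616,.138,.074),(16,40,60),(35,190,255),.074,100)
print("cup body");circ3(C,(.429,.045,.03),(0,0,90),(179,70,255),.032,70)
st("")
im=[cv2.resize(C[0]["img"][100:320,200:480],(400,314)),cv2.resize(D[1]["img"][60:280,160:440],(400,314))]
cv2.imwrite("pics/p2.png",np.hstack(im))
E
```

```text
touch guard=True t10.4 [0.555  0.1376 0.0622] open 0.100 grip 62.5 F [-0.3  0.3  4.6]
released t11.2 [0.5541 0.1375 0.0616] open 0.999 grip 0.0 F [-0.6  0.2  0. ]
deep
  view [0.6147 0.141  0.0642] res 0.00015
  view [0.6154 0.141  0.0642] res 0.00012
  tri [0.6151 0.1405 0.0707] err 0.0
cup body
  view [0.429  0.0478 0.0271] res 0.00029
  view [0.4309 0.0478 0.0271] res 0.00023
  tri [0.4299 0.0462 0.0222] err 0.0
 t15.1 [0.4582 0.0152 0.1998] open 1.003 grip 0.0 F [ 0.9 -0.5 -0.4]
```

View pics/p2.png

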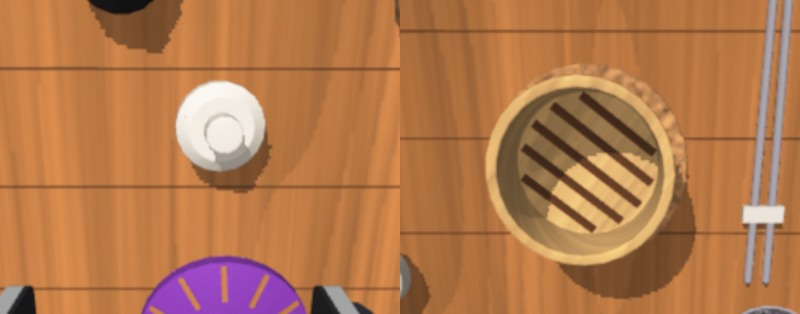

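The left crop shows the white cup with a flat cylindrical knob, top at crop (226,134). The right crop shows the deep basket about 3.5 mm off the trivet centre, inside the 15 mm limit. Now I grip the cup by the upper part of its knob.

```bash
python3 - <<'E'
from h import *
C=pickle.load(open("cup.pkl","rb"))
k=[]
for c in C:
    u=proj(c,(.430,.047,.052)).astype(int);g=cv2.cvtColor(c["img"],cv2.COLOR_BGR2GRAY)[u[1]-30:u[1]+30,u[0]-30:u[0]+30]
    h=cv2.HoughCircles(cv2.resize(g,None,fx=4,fy=4,interpolation=cv2.INTER_CUBIC),cv2.HOUGH_GRADIENT,1,200,param1=80,param2=15,minRadius=36,maxRadius=64)
    w=h[0,0]/4;px=(u[0]-30+w[0],u[1]-30+w[1]);k.append((c,px));print(px,w[2],onplane(c,px,.052).round(4))
p,e=tri(k);print("knob",p.round(4),e.round(4))
y=np.mean([onplane(c,px,.052)[0,1] for c,px in k]);x=p[0]
if abs(x-.430)>.006 or abs(y-.046)>.006: raise SystemExit("check")
pick(x,y,.068,down(0))
c=cam("side");cv2.imwrite("pics/held2.png",cv2.resize(c["img"][100:300,140:360],None,fx=3,fy=3))
E
```

```text
(np.float64(357.375), np.float64(194.375)) 12.85 [[0.4302 0.0465 0.052 ]]
(np.float64(287.375), np.float64(195.125)) 12.325 [[0.4309 0.0463 0.052 ]]
knob [0.4305 0.0458 0.0488] 0.0001
down guard=False t16.4 [0.4312 0.0463 0.0686] open 1.000 grip 0.0 F [ 0.8 -0.9  0.9]
closed t17.0 [0.4305 0.0464 0.0684] open 0.221 grip 58.6 F [-2.4 -0.1  6.5]
lifted t18.0 [0.4302 0.0464 0.1494] open 0.218 grip 58.7 F [-0.5 -0.2 -2.6]
```

View pics/held2.png

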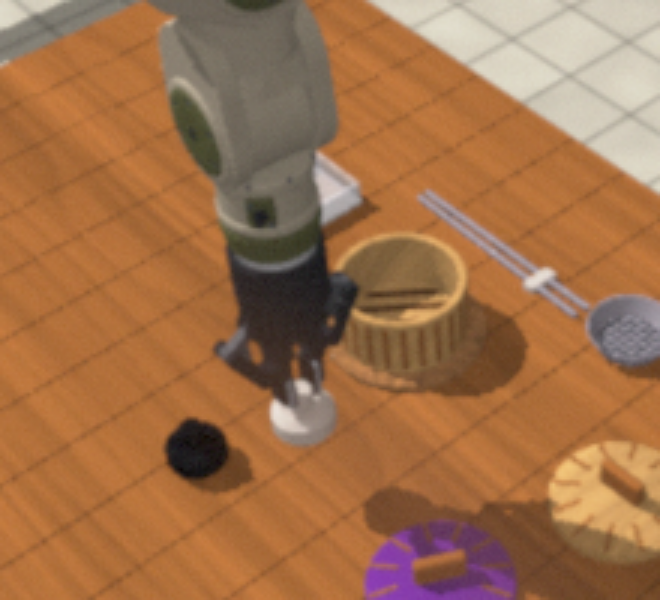

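The cup hangs upright from the fingers at about (303,412), with the deep basket on the trivet at (400,300). Now I place it.

```bash
python3 - <<'E'
from h import *
place(.6151,.1405,.081,down(0))
robot.release();st("released");p=get_obs()["position"];robot.move_l([p[0],p[1],.12],vel=.05);robot.move_l([p[0],p[1],.24],vel=.2);st("up")
D=look((.616,.138),z=.28,name="deep3");S=look((.436,-.329),name="shallow")
print("deep");circ3(D,(.616,.138,.074),(16,40,60),(35,190,255),.074,100)
print("shallow");circ3(S,(.436,-.329,.036),(16,40,60),(35,190,255),.036,100)
st("")
im=[cv2.resize(D[1]["img"][60:280,160:440],(400,314)),cv2.resize(S[0]["img"][80:300,200:480],(400,314))]
cv2.imwrite("pics/p3.png",np.hstack(im))
E
```

```text
touch guard=True t21.0 [0.6151 0.1406 0.0814] open 0.214 grip 59.6 F [-0.5  0.2  4.3]
released t21.6 [0.6144 0.1404 0.0806] open 0.999 grip 0.0 F [-0.1  1.1 -0. ]
up t23.3 [0.6139 0.1404 0.2387] open 0.998 grip 0.0 F [-0.8 -0.7 -0.1]
deep
  view [0.6147 0.141  0.0642] res 0.00012
  view [0.6156 0.141  0.0642] res 0.00013
  tri [0.6151 0.1404 0.0702] err 0.0
shallow
  view [ 0.4323 -0.3298  0.064 ] res 0.0001
  view [ 0.4329 -0.3298  0.0641] res 0.00014
  tri [ 0.4326 -0.3302  0.0333] err 0.0
 t27.2 [ 0.4703 -0.3589  0.25  ] open 0.997 grip 0.0 F [-0.7  0.7 -0.3]
```

View pics/p3.png

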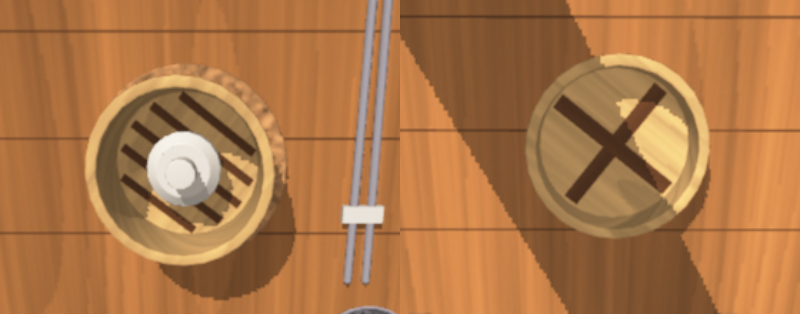

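The cup stands upright in the deep basket at (183,170), and the basket has not moved. The right crop shows the cross-marked shallow basket at (617,147). Next I pick and stack it.

```bash
python3 - <<'E'
from h import *
pick(.4326-.061,-.3298,.035,down(0))
o=get_obs()
if o["opening"]<.06: raise SystemExit("missed")
place(.6151-.061,.1407,.109,down(0),up=.2)
c=cam("side");cv2.imwrite("pics/stack.png",cv2.resize(c["img"][100:300,140:360],None,fx=3,fy=3))
E
```

```text
down guard=False t29.1 [ 0.372  -0.3302  0.0356] open 0.998 grip 0.0 F [-0.8  0.1 -0.3]
closed t29.8 [ 0.3718 -0.3301  0.0352] open 0.086 grip 62.7 F [-1.2 -0.4  1.6]
lifted t31.0 [ 0.3712 -0.3293  0.1491] open 0.086 grip 62.0 F [ 0.3  0.4 -2.3]
touch guard=True t35.3 [0.5542 0.1407 0.1092] open 0.086 grip 63.2 F [-1.2 -0.2  4.9]
```

View pics/stack.png

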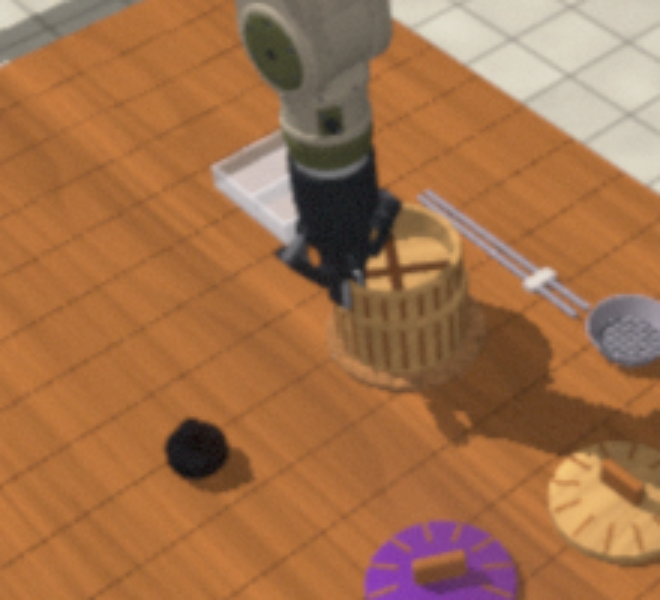

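The shallow basket sits level and aligned on the deep one at about (400,265). I release it, then measure the stack and the lid.

```bash
python3 - <<'E'
from h import *
robot.release();st("released");p=get_obs()["position"];robot.move_l([p[0],p[1],.15],vel=.08);robot.move_l([p[0],p[1],.25],vel=.2)
D=look((.616,.138),z=.31,name="stack");L=look((.619,-.157),name="lid")
print("shallow");circ3(D,(.616,.138,.11),(16,40,60),(35,190,255),.11,100)
print("lid");circ3(L,(.619,-.157,.012),(16,40,60),(35,190,255),.012,100)
for c in L:
    u=proj(c,(.619,-.157,.046)).astype(int);h=cv2.cvtColor(c["img"],cv2.COLOR_BGR2HSV);m=cv2.inRange(h,np.array((5,120,60)),np.array((15,255,255)))
    w=np.zeros_like(m);cv2.circle(w,tuple(int(x) for x in u),45,255,-1);m&=w;print(h[u[1],u[0]])
    cs,_=cv2.findContours(m,cv2.RETR_EXTERNAL,cv2.CHAIN_APPROX_NONE)
    print([(cv2.contourArea(k),cv2.minAreaRect(k)) for k in cs if cv2.contourArea(k)>100],u)
im=[cv2.resize(L[0]["img"][80:300,200:480],(400,314)),cv2.resize(L[1]["img"][80:300,140:420],(400,314))]
cv2.imwrite("pics/p4.png",np.hstack(im));st("")
E
```

```text
released t36.1 [0.5534 0.1406 0.1084] open 1.002 grip 0.0 F [0.2 0.2 0.1]
shallow
  view [0.6136 0.1461 0.0641] res 0.00014
  view [0.6143 0.1462 0.0641] res 0.00014
  tri [0.6139 0.1458 0.1069] err 0.0
lid
  view [ 0.6165 -0.1582  0.0644] res 0.00012
  view [ 0.617  -0.1582  0.0645] res 0.00014
  tri [ 0.6167 -0.1585  0.0098] err 0.0
[ 14 165 202]
[(570.0, ((353.5, 187.0), (48.0, 13.0), 90.0))] [356 187]
[ 13 165 202]
[(591.5, ((284.943115234375, 186.0327606201172), (48.328224182128906, 13.975841522216797), 86.633544921875))] [285 186]
 t40.6 [ 0.6533 -0.1867  0.2504] open 1.000 grip 0.0 F [ 0.3 -0.2  0.6]
```

View pics/p4.png

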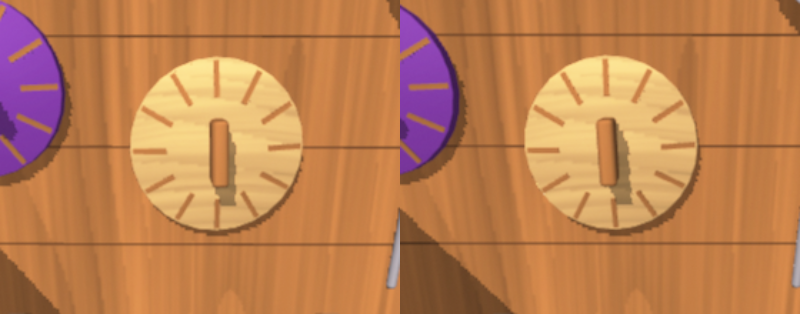

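The bamboo lid at (217,145) has its bar handle along world y in both crops. The shallow basket is 5 mm off the deep one, within the 12 mm limit. Next I grip the handle across x and place the lid relative to the measured shallow rim.

```bash
python3 - <<'E'
from h import *
pick(.6167,-.1583,.052,down(0))
o=get_obs()
if o["opening"]<.08: raise SystemExit("missed")
place(.6145,.1455,.162,down(0),up=.23)
robot.release();st("released");p=get_obs()["position"];robot.move_l([p[0],p[1],.21],vel=.08);robot.move_l([p[0],p[1],.31],vel=.2)
D=look((.616,.138),z=.33,name="final")
print("lid");circ3(D,(.616,.138,.122),(16,40,60),(35,190,255),.122,100)
robot.goto([.5,-.1,.35],down(0));c=cam("side");s=cam("scene");st("")
cv2.imwrite("pics/end.png",np.hstack([cv2.resize(c["img"][100:300,160:360],(400,400)),cv2.resize(s["img"][180:380,340:540],(400,400))]))
E
```

```text
down guard=False t42.2 [ 0.6173 -0.1586  0.0528] open 1.002 grip 0.0 F [ 0.8 -0.   0.2]
closed t42.9 [ 0.6169 -0.1583  0.0523] open 0.122 grip 59.6 F [-0.4  0.2  1.3]
lifted t44.0 [ 0.6162 -0.1581  0.1491] open 0.124 grip 59.2 F [ 0.2  0.6 -2. ]
touch guard=True t47.3 [0.6147 0.1456 0.1623] open 0.122 grip 59.8 F [-0.2 -0.2  3.4]
released t48.0 [0.614  0.1455 0.1615] open 1.000 grip 0.0 F [-0.1 -1.1 -0.9]
lid
  view [0.614  0.1457 0.0644] res 0.00014
  view [0.6147 0.1457 0.0644] res 0.00014
  tri [0.6143 0.1453 0.1188] err 0.0
 t51.7 [ 0.5009 -0.0992  0.3498] open 0.999 grip 0.0 F [-0.5  0.5  0.5]
```

View pics/end.png

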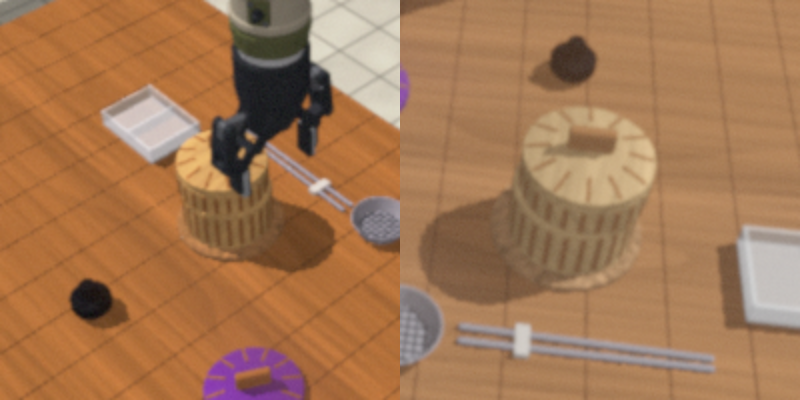

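The stack stands level on the trivet, at (225,190) in the left half and (585,190) in the right. The lid is on, nothing else has moved, and the arm is clear.

```bash
python3 -c "
from cell import ticket
print(ticket.hand_in())"
```

```text
the job is handed in; nothing more can be done
None
```

The steamer is built on the trivet in the order asked (deep basket, cup, shallow basket, lid) and handed in at about 52 s; by my measurements all offsets are within limits (about 3.5 mm on the trivet, 5 mm between baskets, under 1 mm for the lid), but the hand-in returned no verdict.

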